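Weigh two tins of heel plates and stow the fuller one

ROBOT

A 6-joint arm with a two-finger parallel gripper is mounted at the origin on the work surface. World frame = base frame: x ahead of the robot, y to its left, z up, the work surface at z = 0. Lengths are in m, angles in rad, forces in N, time in s.
With the tool pointing down it reaches from about 0.325 to 0.85 m from the base axis. Payload 4.4 kg.
Tool frame: the origin (TCP) lies on the centre line of the jaws, within the pads' length; the fingertips stand 25 mm ahead of it and the grasp point (between the pads) lies 6 mm ahead of it (robot.tip_extent is the distance from the TCP to the fingertips, in m); z points along the fingers, y is the line along which they close (so a half turn about z gives the same grasp; the last joint's range is limited). The gripper opens to 94 mm and grips with 3 to 60 N. Pads are 16 mm wide; open, the fingers measure 119 mm over their backs; the gripper's body (75 mm by 177 mm) begins 78 mm behind the grasp point.
Start: joints at [1.194, 0.207, 1.542, -0, 1.393, -0.15], TCP at [0.129, 0.56, 0.23] pointing down, gripper open.
Joint ranges: [-2.73, 2.73], [-0.86, 2.22], [0.23, 2.46], [-1.11, 4.25], [0.08, 2.63], [-2.82, 2.82]. Speed limits (rad/s): [2.79, 2.79, 3.14, 3.14, 3.14, 3.14].

INTERFACE

Orientations are given as a rotation vector (axis times angle).
In Python, from bench import readout, read_camera, camera_model, workorder, robot gives the robot as it stands.
- The arm moves only by the tool play_rows, never from a script. Its argument "plan" is one flat list of numbers, 4 for each row, row after row: the shift along the tool's x, y, z in m, then the turn about the tool's z in degrees. A call has 1 to 8 rows; each row is the pose to reach, as a shift and turn from the pose commanded when the call began, along the tool's axes at that moment; what a row does not reach only later rows make up. A row lasts 1/12 s, in which the tool goes at most 41.7 mm and 7.16 degrees, less where a joint would pass 70% of its speed; a pose out of reach is approached as far as the arm can. A call with a gripper value outside its range is refused whole. "fingers" is the opening, from 0 (shut) to 1 (fully open), set as the call begins (left out, the last holds). The fingers move at their own pace and stop on an object; "grip_force" is the grip in N (left out, the last holds). Time passes only in rows, so rows that repeat a pose let the fingers close. It gives the time, the measured TCP pose, the force, the opening and the grip force at its end, in the units of the state.
- readout.sense(): the state, without advancing time (a new reading comes with each control period).
- read_camera(name): name is "side" or "top" or "wrist"; returns the picture (400x640x3 uint8, red, green, blue); there is no depth.
- camera_model(name): a dict with "vertical_fov" (degrees; the focal length in pixels is half the picture's height over the tangent of half this angle, whatever the lens; pixels are square), "cx", "cy" (the principal point, pixels), "dist_coeffs" ([k1, k2, p1, p2, k3] as OpenCV has them; the pictures are not rectified), "rvec" (rotation vector, rad) and "tvec" (3), from world to camera coordinates, as OpenCV has them. Camera axes: x right, y down, z forward; pixel columns grow to the right and rows downward; lengths in m; the calibration is good to about 2 mm. A picture is of the moment at which its call begins: read the wrist's pose just before it. camera_model takes no time and is no camera call; for the wrist camera it gives the pose at the moment of the call.
- workorder.finish_job(): hands the job in; it is judged then, once.
The state is a dict: "time_s": time; "qpos": joint angles; "dq": joint speeds; "joint_torque": joint torques, N m; "position": TCP position; "orientation": TCP orientation; "wrist_force": force on the tool from outside, world axes, zero at the start; "wrist_torque": the same for the moment, N m; "gripper_width": finger opening in m; "finger_force": force on a finger pad.
Only numpy, scipy, OpenCV 4.12 (cv2) and the standard library are available. Lean on these libraries where they do the work, as an engineer would, in place of code of your own. Each camera call takes 0.05 s, during which the arm holds its last target. There are 200 camera calls.

TASK

One of the two blue-lidded tins is nearly full of heel plates: set them gently on opposite pans of the balance, one on each, let go and see which side drops. Take the tin that dropped, stand it in the orange cup of the wooden holder, push it down until the cup stops dead and bear on it there with about 20 to 28 N for half a second, then let go; leave the lighter tin on its pan. Do not drop the tins, push on the balance with the gripper, or disturb the glue, hammer and rubber heel.

Things in the scene. Friction and masses are not known exactly. Their poses are not given: they have to be found in the camera images.
- tin_a: A closed round steel tin, 44 mm across, 56 mm high, white band, flat blue lid; looks just like the other tin. Origin: centre of its underside, z up through the lid. One tin (either) is nearly full of steel heel plates, 175 to 205 g, the other holds few, about 40 g; the contents are loose inside and cannot be seen
- tin_b: B: closed round steel tin, 44 mm across, 56 mm high, white band, flat blue lid; looks just like the other tin. Origin: centre of its underside, z up through the lid. One tin (either) is nearly full of steel heel plates, 175 to 205 g, the other holds few, about 40 g; the contents are loose inside and cannot be seen
- balance: small bench balance on a green foot (120 x 100 mm) fixed to the bench; origin: centre of the foot's underside. Its y axis runs along the beam to the left pan. Pivot 34 mm above the bench; nothing on it is taller than 60 mm. Delicate: a tin must not press a pan with more than 12 N, and the gripper must not push on it. A tin on a tipped pan leans with it along the beam (7 deg)
- pan_left (a point): centre of the floor of the brass pan on the beam's +y arm; the pan is rigid on the beam and tilts with it. Floor 53 mm across inside a low rim that stands 4 mm above the floor, 120 mm from the pivot, about 41 mm above the bench when level and 14 mm higher or lower at the beam's stops
- pan_right (a point): the same on the -y arm
- beam (a joint): tilt of the balance beam, rad: positive = left (+y) pan down, 0 level, stops at +-0.12. Slow, stiff pivot: starts at a small tilt, stays where it is left, tips (in 1 to 3 s) only if the pans' loads differ by about 1 N: the 40 g tin alone does not move it, the tins' difference does. It stays tipped when the heavier tin is then taken off and the lighter one left
- holder: square wooden holder block, 92 x 92 x 30 mm, fixed to the bench, with the stiffly sinking orange cup in its middle; origin: centre of its underside on the bench, z up. It must not be pushed with more than 35 N
- cup_floor (a point): centre of the orange cup's inner floor. Cup 48 mm wide inside, 12 mm deep, mouth flared to 54 mm. It starts with the floor 19 to 37 mm above the bench; pushed with about 11 N it sinks, and stays where left, until a rigid stop, 6 to 14 mm lower (13 to 23 mm above the bench). The stop's depth differs each time and can only be felt: the push then rises sharply
- glue: bystander: can of glue with yellow label, 64 mm across, 85 mm high; origin: centre of underside
- hammer: bystander: hammer lying on the bench; origin: on the bench under it
- heel: bystander: black rubber heel block 70 x 60 x 18 mm; origin: centre of underside

How it is judged:
By the outcome, as a careful person would: the job done as asked, in the order asked, and still so for the second after the job is handed in, with the robot touching nothing.
It also fails if it takes over 72 s, if anything falls off the work surface, if the arm or the gripper's body presses on something with over 40 N, if the wrist force passes 120 N, or if a joint passes its speed limit or range.

## Working session

There is one attempt and no reset: what is moved stays moved. The work goes in short steps, Python scripts to look and compute and a tool call to move; the robot and the scene stay as the last step left them, time stands still between calls to the robot, and variables do not carry over. Pictures are saved under pics/ and viewed, at most 10 in all, crops included, and the job is handed in when it is done.

Besides the shell and the picture viewer there is one more tool, called after "Request:" by a JSON object that holds its "op" and its "data", one argument or row to a line. play_rows: Moves the arm, as the interface text tells. Its arguments: {"type":"object","properties":{"plan":{"type":"array","items":{"type":"number"}},"fingers":{"type":"number"},"grip_force":{"type":"number"}},"required":["plan"]}

```bash
mkdir -p pics; ls; python3 - <<'E'
from bench import readout, read_camera, camera_model, workorder, robot
import cv2
s=readout.sense();print(s)
for n in("top","side"):
    cv2.imwrite(f"pics/{n}0.png",read_camera(n)[:,:,::-1]);print(camera_model(n))
E
```

```text
pics
{'time_s': 0.0, 'qpos': array([ 1.19349063e+00,  2.07426391e-01,  1.54293392e+00, -1.46437811e-05,
        1.39351146e+00, -1.50515270e-01]), 'dq': array([1.02090644e-03, 7.64564477e-04, 1.13099940e-03, 4.01494353e-04,
       9.41888052e-05, 1.67587132e-03]), 'joint_torque': array([-8.14717005e-04, -3.70882952e+01, -2.81417710e+01,  6.99069095e-02,
        3.62885941e-02, -1.78155660e-04]), 'position': array([0.12903351, 0.55956373, 0.22929664]), 'orientation': array([-0.35540864, -3.12083793,  0.00346134]), 'wrist_force': array([ 0.43066683,  0.16828479, -0.52452312]), 'wrist_torque': array([-0.01312652, -0.03131955, -0.00786615]), 'finger_force': 0.0, 'gripper_width': 0.09394987392239579}
{'vertical_fov': 42.46974099010889, 'cx': 327.5110369558783, 'cy': 193.3389517745893, 'dist_coeffs': array([-0.06190145,  0.        ,  0.        ,  0.        ,  0.        ]), 'rvec': array([ 2.13327272, -2.1480793 ,  0.18216686]), 'tvec': array([-0.01031648,  0.56303487,  1.24803786])}
{'vertical_fov': 56.73662657652772, 'cx': 317.7844818938564, 'cy': 196.55750183076054, 'dist_coeffs': array([-0.00525409,  0.        ,  0.        ,  0.        ,  0.        ]), 'rvec': array([ 0.1560628 , -2.61580445,  1.58147076]), 'tvec': array([0.53408766, 0.09124233, 0.83785393])}
```

View pics/top0.png

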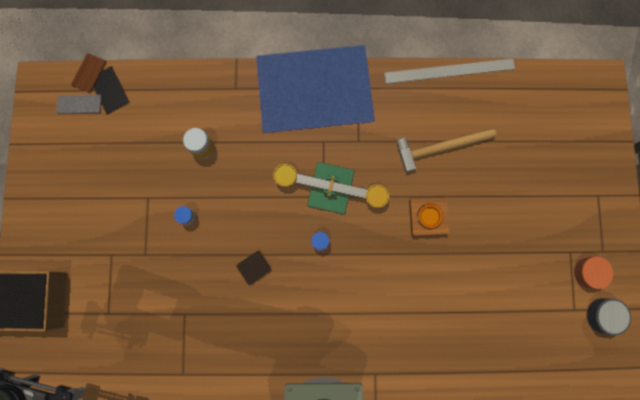

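View pics/side0.png

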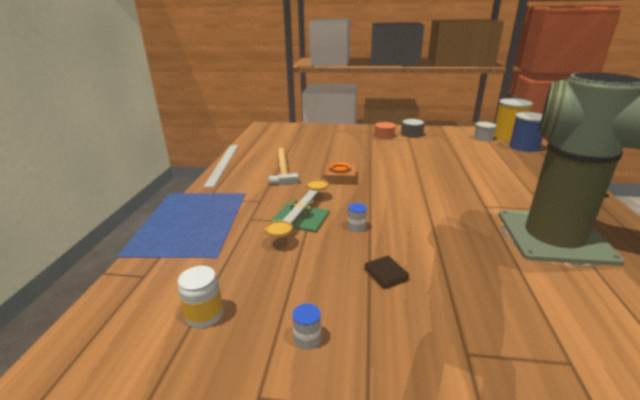

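Top view: tins at about (183,215) and (320,241). Pans are at (285,175) on the +y side and (377,196), the foot at (331,187), and the cup at (429,216). The heel (254,267), hammer (405,155) and glue (195,140) stand clear of them. The side view agrees.

```bash
cat > h.py <<'E'
from bench import readout, read_camera, camera_model, workorder, robot
import cv2, numpy as np
from scipy.spatial.transform import Rotation as R
def cam(n):
    m=camera_model(n);f=200/np.tan(np.radians(m['vertical_fov'])/2)
    K=np.array([[f,0,m['cx']],[0,f,m['cy']],[0,0,1]]);return K,m['dist_coeffs'],m['rvec'],m['tvec']
def back(c,uv,z):
    K,d,r,t=c;p=cv2.undistortPoints(np.array([[uv]],float),K,d)[0,0]
    Rm=cv2.Rodrigues(r)[0];o=-Rm.T@t;v=Rm.T@np.array([p[0],p[1],1]);return o+v*(z-o[2])/v[2]
def proj(c,P):
    K,d,r,t=c;return cv2.projectPoints(np.array([P],float),r,t,K,d)[0][0,0]
HS={'blue':((105,150,60),(128,255,255)),'brass':((20,150,90),(32,255,255)),'green':((45,80,30),(90,255,255)),'orange':((3,215,170),(16,255,255))}
def blobs(img,col,amin=40):
    h=cv2.cvtColor(img,cv2.COLOR_RGB2HSV);m=cv2.inRange(h,*[np.array(x) for x in HS[col]])
    n,l,s,c=cv2.connectedComponentsWithStats(m)
    return [(c[i].round(2),s[i].tolist()) for i in range(1,n) if s[i][4]>=amin]
def shift(P):
    "world displacement target -> tool shift from current pose"
    s=readout.sense();Rm=R.from_rotvec(s['orientation']).as_matrix();return Rm.T@(np.array(P)-s['position'])
E
python3 - <<'E'
from h import *
im=cv2.imread('pics/top0.png')[:,:,::-1].copy();c=cam('top')
Z={'blue':.056,'brass':.045,'green':.01,'orange':.03}
for k in HS:
    for b in blobs(im,k):print(k,b,back(c,b[0],Z[k]).round(4))
print(R.from_rotvec(readout.sense()['orientation']).as_matrix().round(3))
im=cv2.imread('pics/side0.png')[:,:,::-1].copy();c=cam('side')
for k in ('blue','brass'):
    for b in blobs(im,k):print('side',k,b,back(c,b[0],Z[k]).round(4))
cv2.imwrite('pics/w0.png',read_camera('wrist')[:,:,::-1])
K,d,r,t=cam('wrist');Rm=cv2.Rodrigues(r)[0];print('wristcam',-Rm.T@t,Rm.round(3),K[0,0])
E
```

```text
blue (array([182.65, 214.62]), [175, 208, 16, 15, 178]) [0.51   0.3461 0.056 ]
blue (array([319.95, 240.45]), [313, 233, 15, 16, 185]) [0.4441 0.0053 0.056 ]
brass (array([284.69, 174.84]), [274, 164, 22, 23, 400]) [0.6112 0.0937 0.045 ]
brass (array([377.07, 195.63]), [366, 185, 23, 22, 400]) [ 0.5564 -0.1389  0.045 ]
green (array([333.83, 172.85]), [315, 163, 39, 21, 503]) [ 0.6227 -0.0314  0.01  ]
green (array([327.14, 201.85]), [308, 190, 40, 24, 542]) [ 0.5466 -0.0134  0.01  ]
[[-0.974  0.225 -0.001]
 [ 0.225  0.974 -0.002]
 [ 0.    -0.002 -1.   ]]
side blue (array([356.99, 207.38]), [350, 204, 15, 8, 85]) [0.445  0.0078 0.056 ]
side blue (array([306.04, 313.98]), [294, 305, 25, 19, 383]) [0.5105 0.3495 0.056 ]
side brass (array([505.93, 121.03]), [495, 105, 35, 35, 582]) [-0.124  -0.7816  0.045 ]
side brass (array([316.78, 184.1 ]), [309, 182, 16, 5, 63]) [ 0.5574 -0.1294  0.045 ]
side brass (array([278.11, 227.8 ]), [268, 223, 22, 10, 159]) [0.6126 0.0962 0.045 ]
side brass (array([200.96, 310.74]), [183, 300, 38, 22, 500]) [0.6808 0.351  0.045 ]
wristcam [0.05314606 0.57757736 0.38352808] [[ 0.225  0.974 -0.002]
 [ 0.939 -0.216  0.268]
 [ 0.261 -0.062 -0.963]] 300.08180042783397
```

View pics/w0.png

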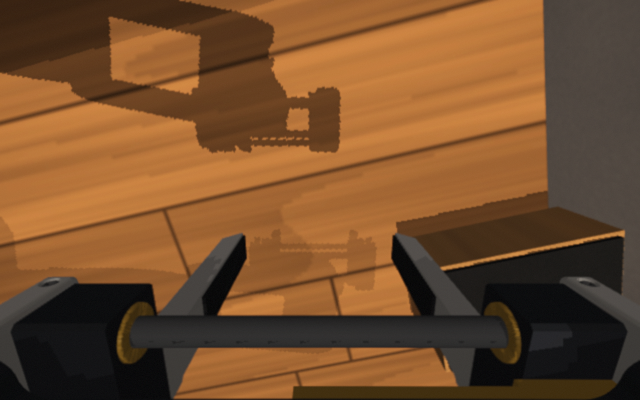

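The wrist view shows only bench, a box and the fingers, with no tins in it yet. Next: move over tin 1 and turn 90° so the jaws close across the beam.

Request:
{"op": "play_rows", "data": {
  "plan": [-0.419, -0.122, 0.03, 90, -0.419, -0.122, 0.03, 90, -0.419, -0.122, 0.03, 90, -0.419, -0.122, 0.03, 90, -0.419, -0.122, 0.03, 90, -0.419, -0.122, 0.03, 90, -0.419, -0.122, 0.03, 90, -0.419, -0.122, 0.03, 90],
  "fingers": 1
}}

```text
time_s: 0.82
position: [0.4208, 0.3964, 0.2072]
orientation: [-1.816, -2.563, 0.001]
wrist_force: [0.5, 0.1, 0.6]
gripper_width: 0.094
finger_force: 0.0
```

```bash
python3 - <<'E'
from h import *
s=readout.sense();print(s['time_s'],s['position'],s['qpos'].round(3),s['wrist_force'])
print(R.from_rotvec(s['orientation']).as_matrix().round(3), shift([.51,.347,.16]))
E
```

```text
0.8167 [0.4208127  0.39644784 0.20717052] [0.606 0.233 1.559 0.    1.35  0.268] [0.48726012 0.12295543 0.56457053]
[[-0.331  0.944 -0.   ]
 [ 0.944  0.331 -0.   ]
 [-0.    -0.001 -1.   ]] [-0.07620558  0.06778976  0.04713573]
```

Request:
{"op": "play_rows", "data": {
  "plan": [-0.0762, 0.0678, 0.047, 32.5, -0.0762, 0.0678, 0.047, 32.5, -0.0762, 0.0678, 0.047, 32.5, -0.0762, 0.0678, 0.047, 32.5, -0.0762, 0.0678, 0.047, 32.5, -0.0762, 0.0678, 0.047, 32.5, -0.0762, 0.0678, 0.047, 32.5, -0.0762, 0.0678, 0.047, 32.5]
}}

```text
time_s: 1.48
position: [0.5088, 0.3492, 0.1606]
orientation: [2.453, 1.963, -0.0]
wrist_force: [0.1, -0.2, 1.2]
gripper_width: 0.0942
finger_force: 0.0
```

```bash
python3 - <<'E'
from h import *
s=readout.sense();print(s['time_s'],s['position'],s['qpos'].round(3),s['wrist_force'])
print(R.from_rotvec(s['orientation']).as_matrix().round(3))
c=cam('wrist');im=read_camera('wrist');cv2.imwrite('pics/w1.png',im[:,:,::-1])
for b in blobs(im,'blue'):print(b,back(c,b[0],.056))
print('Expected',proj(c,[.51,.347,.056]))
E
```

```text
1.4833 [0.50876771 0.34921034 0.16058734] [ 0.461  0.356  1.502 -0.     1.284  0.683] [ 0.08291381 -0.16113931  1.21737556]
[[ 0.219  0.976 -0.   ]
 [ 0.976 -0.219 -0.   ]
 [-0.    -0.    -1.   ]]
(array([320.99, 209.95]), [298, 188, 47, 45, 1689]) [0.51107183 0.34947534 0.056     ]
Expected [320.4262279  212.76589038]
```

View pics/w1.png

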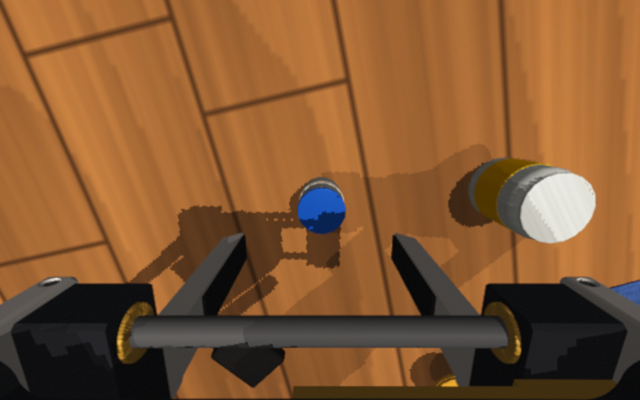

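The wrist picture shows the tin's lid at (321,210), centred between the fingers, with the glue can well clear at (545,205). Next: lower and grip.

Request:
{"op": "play_rows", "data": {
  "plan": [0, 0.0023, 0.03, 0, 0, 0.0023, 0.06, 0, 0, 0.0023, 0.085, 0, 0, 0.0023, 0.102, 0, 0, 0.0023, 0.11, 0, 0, 0.0023, 0.1126, 0, 0, 0.0023, 0.1126, 0, 0, 0.0023, 0.1126, 0]
}}

```text
time_s: 2.2
position: [0.5123, 0.3493, 0.0495]
orientation: [2.454, 1.961, 0.004]
wrist_force: [0.4, 0.2, 0.1]
gripper_width: 0.0942
finger_force: 0.0
```

Request:
{"op": "play_rows", "data": {
  "plan": [0, 0, 0, 0, 0, 0, 0, 0, 0, 0, 0, 0, 0, 0, 0, 0, 0, 0, 0, 0, 0, 0, 0, 0, 0, 0, 0, 0, 0, 0, 0, 0],
  "fingers": 0,
  "grip_force": 20
}}

```text
time_s: 2.87
position: [0.5112, 0.3485, 0.0479]
orientation: [-2.455, -1.96, 0.0]
wrist_force: [-0.4, -0.4, 1.1]
gripper_width: 0.044
finger_force: 19.8
```

Request:
{"op": "play_rows", "data": {
  "plan": [0, 0, -0.004, 0, 0, 0, -0.014, 0, 0, 0, -0.035, 0, 0, 0, -0.06, 0, 0, 0, -0.08, 0, 0, 0, -0.094, 0, 0, 0, -0.1, 0, 0, 0, -0.1, 0]
}}

```text
time_s: 3.53
position: [0.5126, 0.3492, 0.1506]
orientation: [2.454, 1.96, 0.007]
wrist_force: [-0.3, 0.4, -2.6]
gripper_width: 0.0445
finger_force: 20.0
```

```bash
python3 - <<'E'
from h import *
s=readout.sense();print(s['time_s'],s['position'],s['wrist_force'],s['gripper_width'])
c=cam('wrist');im=read_camera('wrist')
for b in blobs(im,'brass'):print(b,back(c,b[0],.043))
print('exp',proj(c,[.612,.095,.043]))
print(shift([.600,.18,.148]), shift([.6115,.0945,.148]))
E
```

```text
3.5333 [0.51256728 0.34918847 0.15061134] [-0.28149246  0.39320437 -2.59723059] 0.04450349814248387
(array([508.09, 171.17]), [482, 161, 62, 29, 673]) [0.68308968 0.34691073 0.043     ]
(array([223.02, 342.59]), [221, 331, 5, 24, 58]) [0.38499548 0.23172942 0.043     ]
exp [456.53414033 405.48061224]
[-0.14491535  0.12353768  0.00084324] [-0.22574751  0.15368167  0.00080392]
```

Request:
{"op": "play_rows", "data": {
  "plan": [-0.01, 0.0085, 0, 0, -0.032, 0.027, 0, 0, -0.06, 0.051, 0, 0, -0.088, 0.075, 0, 0, -0.115, 0.098, 0, 0, -0.135, 0.115, 0, 0, -0.145, 0.1235, 0, 0, -0.145, 0.1235, 0, 0]
}}

```text
time_s: 4.25
position: [0.6002, 0.1763, 0.1464]
orientation: [-2.459, -1.954, 0.004]
wrist_force: [1.3, -0.3, -1.8]
gripper_width: 0.0442
finger_force: 20.0
```

```bash
python3 - <<'E'
from h import *
s=readout.sense();print(s['time_s'],s['position'],s['wrist_force'],s['gripper_width'])
c=cam('wrist');im=read_camera('wrist');cv2.imwrite('pics/w2.png',im[:,:,::-1])
for b in blobs(im,'brass'):print(b,back(c,b[0],.043))
print('exp',proj(c,[.612,.095,.043]))
E
```

```text
4.25 [0.60015388 0.17625807 0.14642382] [ 1.25596769 -0.30314662 -1.79848648] 0.044189142513419113
(array([371.22,  38.19]), [355, 0, 61, 61, 758]) [0.67084438 0.30248711 0.043     ]
(array([351.28, 302.35]), [336, 296, 27, 13, 202]) [0.61011639 0.07789686 0.043     ]
(array([223.17, 339.15]), [221, 323, 5, 32, 71]) [0.47456162 0.06521117 0.043     ]
(array([346.9 , 381.51]), [334, 378, 28, 7, 121]) [ 0.58655797 -0.01547619  0.043     ]
exp [349.6949466  286.83901411]
```

View pics/w2.png

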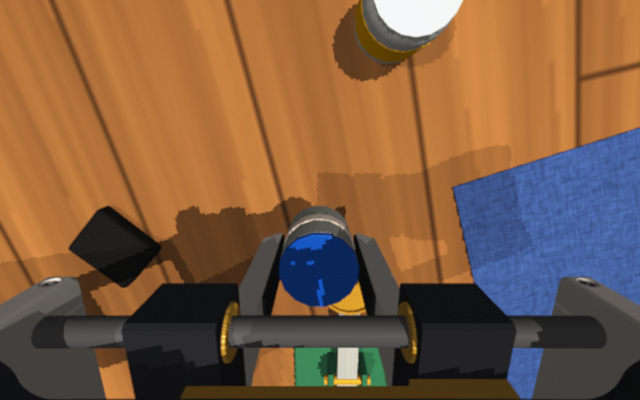

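The tin is held square and central with its lid at (319,270), but it hides the pan at (350,300). So I'm taking the pan centre from the fixed cameras, corrected by the roughly 3 mm y bias of the top view.

```bash
python3 - <<'E'
from h import *
s=readout.sense();print(s['time_s'],s['position'],s['wrist_force'])
print(R.from_rotvec(s['orientation']).as_matrix().round(3));print(shift([.612,.0957,.125]))
E
```

```text
4.3 [0.59924418 0.1783964  0.14658643] [-0.64593934 -0.50794559 -1.81241018]
[[ 0.224  0.975 -0.003]
 [ 0.975 -0.224  0.   ]
 [-0.    -0.003 -1.   ]]
[-0.07772198  0.03103002  0.02153628]
```

Request:
{"op": "play_rows", "data": {
  "plan": [-0.008, 0.003, 0.002, 0, -0.025, 0.01, 0.006, 0, -0.045, 0.018, 0.012, 0, -0.062, 0.025, 0.017, 0, -0.073, 0.029, 0.02, 0, -0.0785, 0.031, 0.022, 0, -0.0785, 0.031, 0.022, 0, -0.0785, 0.031, 0.022, 0]
}}

```text
time_s: 4.97
position: [0.6122, 0.0973, 0.1259]
orientation: [-2.454, -1.96, -0.0]
wrist_force: [0.3, -0.1, -1.7]
gripper_width: 0.044
finger_force: 20.0
```

Request:
{"op": "play_rows", "data": {
  "plan": [0, 0, 0, 0, 0, 0, 0, 0, 0, 0, 0, 0]
}}

```text
time_s: 5.22
position: [0.6125, 0.0973, 0.1263]
orientation: [2.454, 1.962, 0.001]
wrist_force: [-0.4, -0.4, -2.5]
gripper_width: 0.0442
finger_force: 20.0
```

```bash
python3 - <<'E'
from h import *
im=read_camera('side');cv2.imwrite('pics/s1.png',cv2.resize(im[130:270,220:400],None,fx=4,fy=4,interpolation=cv2.INTER_CUBIC)[:,:,::-1])
it=read_camera('top');cv2.imwrite('pics/t1.png',it[:,:,::-1])
s=readout.sense();print(s['time_s'],s['position'],s['wrist_force']);c=cam('side')
for b in blobs(im,'brass'):print(b,back(c,b[0],.043))
for b in blobs(im,'blue'):print(b,back(c,b[0],s['position'][2]+.008))
print(shift([.612,.0957,.090]))
E
```

```text
5.3167 [0.61252937 0.09693785 0.1262354 ] [-0.64904932  0.16740479 -1.41461941]
(array([505.89, 121.14]), [495, 105, 35, 35, 587]) [-0.12596588 -0.78708767  0.043     ]
(array([316.85, 184.21]), [309, 181, 17, 7, 85]) [ 0.55773112 -0.13281735  0.043     ]
(array([201.4 , 310.41]), [182, 296, 39, 26, 529]) [0.68149688 0.34831389 0.043     ]
[-0.00133161 -0.00025736  0.03623503]
```

View pics/s1.png

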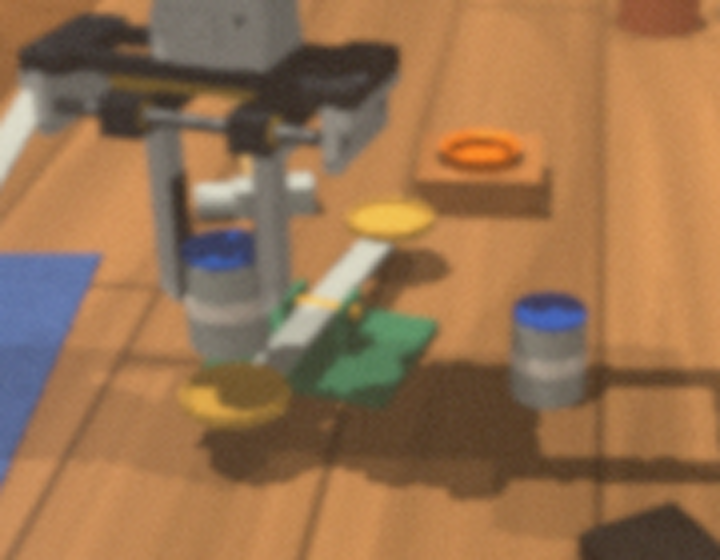

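The side crop shows the tin hanging upright over the brass pan at crop (235,395), with the right pan at (392,218) and the cup at (480,150) free. The second tin stands at (548,350). Lowering slowly.

Request:
{"op": "play_rows", "data": {
  "plan": [-0.001, 0, 0.008, 0, -0.001, 0, 0.017, 0, -0.001, 0, 0.024, 0, -0.001, 0, 0.028, 0, -0.001, 0, 0.03, 0, -0.001, 0, 0.031, 0, -0.001, 0, 0.031, 0, -0.001, 0, 0.031, 0]
}}

```text
time_s: 5.98
position: [0.6125, 0.0954, 0.0952]
orientation: [2.455, 1.96, 0.001]
wrist_force: [0.4, -0.0, -2.2]
gripper_width: 0.0443
finger_force: 20.0
```

Request:
{"op": "play_rows", "data": {
  "plan": [0, 0, 0.001, 0, 0, 0, 0.002, 0, 0, 0, 0.003, 0, 0, 0, 0.003, 0]
}}

```text
time_s: 6.32
position: [0.6122, 0.0954, 0.0919]
orientation: [-2.455, -1.96, 0.0]
wrist_force: [-0.3, 0.1, -1.5]
gripper_width: 0.0443
finger_force: 20.0
```

Request:
{"op": "play_rows", "data": {
  "plan": [0, 0, 0.001, 0, 0, 0, 0.0015, 0, 0, 0, 0.0015, 0]
}}

```text
time_s: 6.57
position: [0.6123, 0.0954, 0.0905]
orientation: [2.455, 1.96, 0.0]
wrist_force: [-0.5, 0.5, -2.1]
gripper_width: 0.0439
finger_force: 20.0
```

Request:
{"op": "play_rows", "data": {
  "plan": [0, 0, 0.001, 0, 0, 0, 0.001, 0, 0, 0, 0.001, 0]
}}

```text
time_s: 6.82
position: [0.6124, 0.0954, 0.0895]
orientation: [2.455, 1.96, 0.0]
wrist_force: [0.1, 0.6, -0.8]
gripper_width: 0.0442
finger_force: 20.0
```

Request:
{"op": "play_rows", "data": {
  "plan": [0, 0, 0.001, 0, 0, 0, 0.001, 0, 0, 0, 0.001, 0]
}}

```text
time_s: 7.07
position: [0.6123, 0.0954, 0.0885]
orientation: [2.455, 1.96, 0.0]
wrist_force: [-0.2, 0.4, -0.9]
gripper_width: 0.0444
finger_force: 20.0
```

Request:
{"op": "play_rows", "data": {
  "plan": [0, 0, 0.001, 0, 0, 0, 0.001, 0, 0, 0, 0.001, 0]
}}

```text
time_s: 7.32
position: [0.6123, 0.0954, 0.0874]
orientation: [2.455, 1.96, 0.0]
wrist_force: [0.3, -0.5, -1.3]
gripper_width: 0.0438
finger_force: 20.0
```

Request:
{"op": "play_rows", "data": {
  "plan": [0, 0, 0.001, 0, 0, 0, 0.001, 0, 0, 0, 0.001, 0]
}}

```text
time_s: 7.57
position: [0.6122, 0.0954, 0.0864]
orientation: [2.455, 1.96, -0.0]
wrist_force: [0.1, 0.8, -0.9]
gripper_width: 0.0444
finger_force: 20.0
```

```bash
python3 - <<'E'
from h import *
f=[]
for i in range(3):
    f.append(readout.sense()['wrist_force'][2]);im=read_camera('side')
print(f,readout.sense()['position']);c=cam('side')
cv2.imwrite('pics/s2.png',cv2.resize(im[130:270,220:400],None,fx=4,fy=4,interpolation=cv2.INTER_CUBIC)[:,:,::-1])
for b in blobs(im,'brass'):print(b,back(c,b[0],.043))
E
```

```text
[np.float64(-0.9095244701946023), np.float64(-1.6997806357387588), np.float64(-1.3749861787472981)] [0.61222276 0.09533992 0.08641593]
(array([505.79, 121.2 ]), [495, 105, 35, 35, 581]) [-0.12530819 -0.78618159  0.043     ]
(array([319.7 , 182.83]), [313, 179, 14, 8, 63]) [ 0.55112546 -0.14214625  0.043     ]
(array([201.39, 310.12]), [183, 296, 38, 26, 527]) [0.68177134 0.34770624 0.043     ]
```

View pics/s2.png

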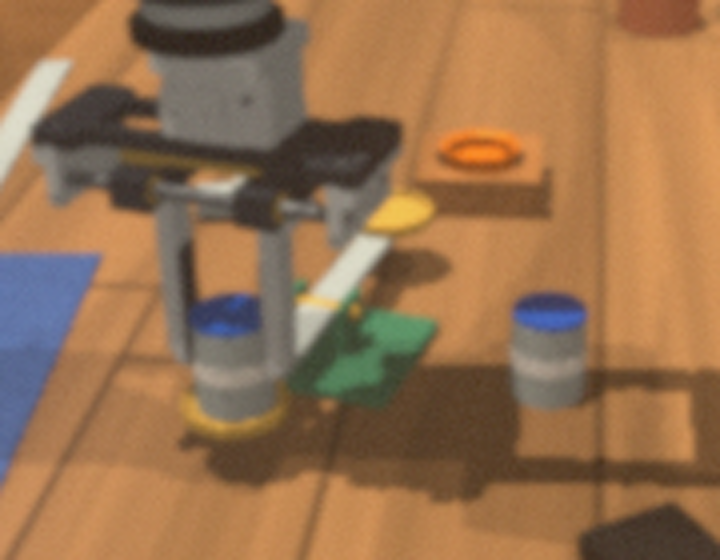

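The side crop shows the tin standing inside the brass rim at about (235,410). The beam is following slightly, with the right pan a little higher at (402,212). Release here.

Request:
{"op": "play_rows", "data": {
  "plan": [0, 0, 0, 0, 0, 0, 0, 0, 0, 0, 0, 0, 0, 0, 0, 0, 0, 0, 0, 0, 0, 0, 0, 0],
  "fingers": 0.85
}}

```text
time_s: 8.22
position: [0.6123, 0.0953, 0.0866]
orientation: [2.455, 1.96, 0.0]
wrist_force: [0.7, 0.1, 0.7]
gripper_width: 0.0786
finger_force: 0.0
```

Request:
{"op": "play_rows", "data": {
  "plan": [0, 0, -0.005, 0, 0, 0, -0.02, 0, 0, 0, -0.045, 0, 0, 0, -0.075, 0, 0, 0, -0.1, 0, 0, 0, -0.11, 0, 0, 0, -0.11, 0, 0, 0, -0.11, 0]
}}

```text
time_s: 8.88
position: [0.6122, 0.0954, 0.1964]
orientation: [2.455, 1.96, 0.0]
wrist_force: [-0.0, 0.2, -0.2]
gripper_width: 0.0799
finger_force: 0.0
```

```bash
python3 - <<'E'
from h import *
im=read_camera('side');c=cam('side')
cv2.imwrite('pics/s3.png',cv2.resize(im[130:270,220:400],None,fx=4,fy=4,interpolation=cv2.INTER_CUBIC)[:,:,::-1])
for k in('brass','blue'):
  for b in blobs(im,k):print(b,back(c,b[0],.043 if k=='brass' else .056))
it=read_camera('top');c=cam('top')
for k in('brass','blue'):
  for b in blobs(it,k):print('top',b,back(c,b[0],.043 if k=='brass' else .056))
s=readout.sense();print(s['time_s'],s['position'],s['wrist_force'],s['gripper_width'])
print(shift([.4447,.0078,.16]))
E
```

```text
(array([505.92, 121.15]), [495, 105, 35, 35, 587]) [-0.12603981 -0.78695061  0.043     ]
(array([316.6 , 179.09]), [308, 175, 18, 9, 121]) [ 0.56272759 -0.1653132   0.043     ]
(array([201.32, 310.39]), [183, 296, 38, 26, 520]) [0.68164355 0.34828663 0.043     ]
(array([276.49, 215.31]), [268, 212, 18, 8, 118]) [0.62330758 0.06228358 0.056     ]
top (array([377.17, 194.82]), [366, 184, 23, 23, 421]) [ 0.55881884 -0.1393968   0.043     ]
top (array([317.83, 243.75]), [313, 240, 10, 9, 71]) [0.43601382 0.01058999 0.056     ]
8.9833 [0.61079851 0.09533487 0.19414171] [-0.42927803 -0.33683215 -0.58583946] 0.07981857941205087
[-0.12210072 -0.14246201  0.03482403]
```

View pics/s3.png

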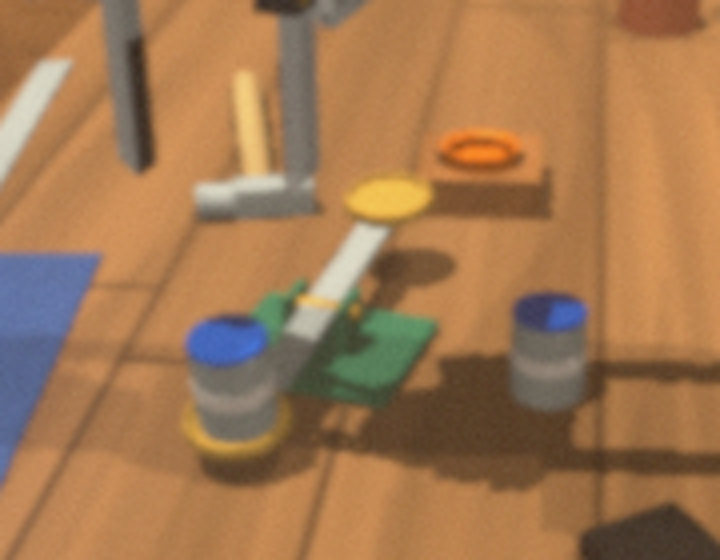

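The side crop shows the left pan down with tin 1 leaning in it at (235,380), and the right pan up at (390,198). Next: fetch tin 2.

Request:
{"op": "play_rows", "data": {
  "plan": [-0.025, -0.029, 0.007, 0, -0.05, -0.058, 0.014, 0, -0.075, -0.087, 0.021, 0, -0.1, -0.115, 0.028, 0, -0.116, -0.135, 0.033, 0, -0.122, -0.1425, 0.035, 0, -0.122, -0.1425, 0.035, 0, -0.122, -0.1425, 0.035, 0],
  "fingers": 1
}}

```text
time_s: 9.65
position: [0.4466, 0.0081, 0.161]
orientation: [-2.455, -1.959, -0.0]
wrist_force: [0.3, -1.0, 0.6]
gripper_width: 0.0939
finger_force: 0.0
```

```bash
python3 - <<'E'
from h import *
im=read_camera('wrist');c=cam('wrist')
im=read_camera('wrist')
for b in blobs(im,'blue'):print(b,back(c,b[0],.056))
for b in blobs(im,'brass'):print(b,back(c,b[0],.043))
s=readout.sense();print(s['time_s'],s['position'],s['qpos'].round(2)); print(shift([.4447,.0078,.048]))
E
```

```text
(array([517.64,  47.87]), [486, 16, 64, 65, 3208]) [0.62887123 0.10309111 0.056     ]
(array([316.1 , 211.65]), [293, 189, 47, 46, 1691]) [0.44524872 0.00753209 0.056     ]
(array([466.83,  42.29]), [456, 34, 27, 17, 126]) [0.5968926  0.11750696 0.043     ]
(array([482.9,  98.1]), [464, 90, 40, 15, 198]) [0.60640481 0.07114614 0.043     ]
(array([464.64, 202.74]), [452, 199, 30, 9, 73]) [ 0.58249921 -0.01874576  0.043     ]
(array([474.46, 303.09]), [466, 297, 15, 16, 92]) [ 0.58215609 -0.12923145  0.043     ]
(array([119.34, 344.79]), [118, 335, 4, 22, 58]) [ 0.20344084 -0.09568372  0.043     ]
9.75 [0.44794342 0.00819818 0.16190477] [-0.18  0.    1.92  0.    1.22  0.05]
[-0.00115504 -0.00325001  0.11389942]
```

Request:
{"op": "play_rows", "data": {
  "plan": [-0.001, -0.002, 0.03, 0, -0.001, -0.002, 0.06, 0, -0.001, -0.002, 0.085, 0, -0.001, -0.002, 0.102, 0, -0.001, -0.002, 0.11, 0, -0.001, -0.002, 0.113, 0, -0.001, -0.002, 0.113, 0, -0.001, -0.002, 0.113, 0]
}}

```text
time_s: 10.42
position: [0.4457, 0.0074, 0.0495]
orientation: [2.453, 1.96, 0.002]
wrist_force: [-0.1, -0.4, 0.6]
gripper_width: 0.0943
finger_force: 0.0
```

Request:
{"op": "play_rows", "data": {
  "plan": [0, 0, 0, 0, 0, 0, 0, 0, 0, 0, 0, 0, 0, 0, 0, 0, 0, 0, 0, 0, 0, 0, 0, 0, 0, 0, 0, 0, 0, 0, 0, 0],
  "fingers": 0,
  "grip_force": 8
}}

```text
time_s: 11.08
position: [0.4441, 0.0074, 0.0485]
orientation: [2.455, 1.96, 0.0]
wrist_force: [0.6, 0.8, 1.0]
gripper_width: 0.0442
finger_force: 0.1
```

Request:
{"op": "play_rows", "data": {
  "plan": [0, 0, 0, 0, 0, 0, 0, 0, 0, 0, 0, 0, 0, 0, -0.006, 0, 0, 0, -0.02, 0, 0, 0, -0.045, 0, 0, 0, -0.07, 0, 0, 0, -0.09, 0]
}}

```text
time_s: 11.75
position: [0.4444, 0.0074, 0.1404]
orientation: [2.454, 1.96, 0.001]
wrist_force: [0.4, -1.0, -0.4]
gripper_width: 0.0434
finger_force: 8.0
```

Request:
{"op": "play_rows", "data": {
  "plan": [0, 0, -0.01, 0, 0, 0, -0.014, 0, 0, 0, -0.014, 0]
}}

```text
time_s: 12.0
position: [0.4446, 0.0073, 0.1532]
orientation: [2.454, 1.959, 0.002]
wrist_force: [0.0, -0.5, -0.0]
gripper_width: 0.0436
finger_force: 8.0
```

```bash
python3 - <<'E'
from h import *
it=read_camera('top');c=cam('top')
for k in('brass','blue'):
  for b in blobs(it,k):print('top',b,back(c,b[0],.058 if k=='brass' else .09))
s=readout.sense();print(s['time_s'],s['position'],s['wrist_force'],s['gripper_width'],s['finger_force'])
print(shift([.557,-.1367,.15]))
E
```

```text
top (array([377.15, 194.79]), [366, 184, 23, 23, 421]) [ 0.55649985 -0.13775201  0.058     ]
top (array([281.32, 171.47]), [274, 165, 16, 15, 178]) [0.61056753 0.09861839 0.09      ]
12.05 [0.44372421 0.00747648 0.15210303] [ 0.10642106  0.37252491 -0.38687028] 0.04339335396834401 7.996133530650695
[-0.11552216  0.14238392  0.00203335]
```

Request:
{"op": "play_rows", "data": {
  "plan": [-0.009, 0.011, 0, 0, -0.028, 0.035, 0, 0, -0.05, 0.063, 0, 0, -0.072, 0.091, 0, 0, -0.092, 0.117, 0, 0, -0.106, 0.135, 0, 0, -0.1118, 0.1415, 0, 0, -0.1118, 0.1415, 0, 0]
}}

```text
time_s: 12.72
position: [0.5575, -0.1349, 0.1507]
orientation: [-2.456, -1.956, 0.002]
wrist_force: [-0.1, 0.0, -0.2]
gripper_width: 0.0437
finger_force: 8.0
```

Request:
{"op": "play_rows", "data": {
  "plan": [0, 0, 0, 0, 0, 0, 0, 0, 0, 0, 0, 0, 0, 0, 0, 0]
}}

```text
time_s: 13.05
position: [0.5567, -0.1317, 0.1525]
orientation: [-2.453, -1.962, 0.0]
wrist_force: [-0.0, -0.2, -0.5]
gripper_width: 0.0431
finger_force: 8.0
```

```bash
python3 - <<'E'
from h import *
s=readout.sense();print(s['time_s'],s['position'],s['wrist_force'],s['gripper_width'],s['finger_force'])
im=read_camera('side');c=cam('side')
cv2.imwrite('pics/s4.png',cv2.resize(im[110:270,220:400],None,fx=4,fy=3.75,interpolation=cv2.INTER_CUBIC)[:,:,::-1])
print(shift([.5575,-.133,.11]))
E
```

```text
13.05 [ 0.55666488 -0.13174953  0.15247985] [-0.01463593 -0.15723783 -0.52862898] 0.04314577497488311 7.996313450821617
[-0.00092076  0.00086539  0.04264316]
```

Request:
{"op": "play_rows", "data": {
  "plan": [-0.0005, 0.0005, 0.006, 0, -0.0005, 0.0005, 0.016, 0, -0.0005, 0.0005, 0.027, 0, -0.0005, 0.0005, 0.035, 0, -0.0005, 0.0005, 0.039, 0, -0.0005, 0.0005, 0.041, 0, -0.0005, 0.0005, 0.041, 0, -0.0005, 0.0005, 0.041, 0],
  "grip_force": 4
}}

```text
time_s: 13.77
position: [0.5578, -0.1336, 0.1115]
orientation: [2.455, 1.96, 0.0]
wrist_force: [-0.3, 0.9, 0.0]
gripper_width: 0.0441
finger_force: 4.0
```

Request:
{"op": "play_rows", "data": {
  "plan": [0, 0, 0.001, 0, 0, 0, 0.002, 0, 0, 0, 0.003, 0, 0, 0, 0.003, 0]
}}

```text
time_s: 14.1
position: [0.5577, -0.1335, 0.1085]
orientation: [2.455, 1.96, 0.0]
wrist_force: [-1.0, -1.0, -0.4]
gripper_width: 0.0438
finger_force: 4.0
```

Request:
{"op": "play_rows", "data": {
  "plan": [0, 0, 0.001, 0, 0, 0, 0.002, 0, 0, 0, 0.002, 0, 0, 0, 0.002, 0]
}}

```text
time_s: 14.43
position: [0.5576, -0.1335, 0.1064]
orientation: [-2.455, -1.96, 0.0]
wrist_force: [0.5, 0.4, -1.2]
gripper_width: 0.0434
finger_force: 4.0
```

Request:
{"op": "play_rows", "data": {
  "plan": [0, 0, 0.001, 0, 0, 0, 0.0015, 0, 0, 0, 0.0015, 0, 0, 0, 0.0015, 0]
}}

```text
time_s: 14.77
position: [0.5579, -0.1335, 0.1053]
orientation: [2.455, 1.96, 0.0]
wrist_force: [-0.4, 0.7, 1.8]
gripper_width: 0.0438
finger_force: 4.0
```

```bash
python3 - <<'E'
from h import *
f=[]
for i in range(4):
    f.append(readout.sense()['wrist_force'][2].round(2));im=read_camera('side')
s=readout.sense();print(f,s['position'],s['gripper_width']);c=cam('side')
cv2.imwrite('pics/s5.png',cv2.resize(im[110:270,220:400],None,fx=4,fy=3.75,interpolation=cv2.INTER_CUBIC)[:,:,::-1])
E
```

```text
[np.float64(1.75), np.float64(2.09), np.float64(2.24), np.float64(1.08)] [ 0.55791958 -0.13351732  0.10520901] 0.04354414315802297
```

View pics/s5.png

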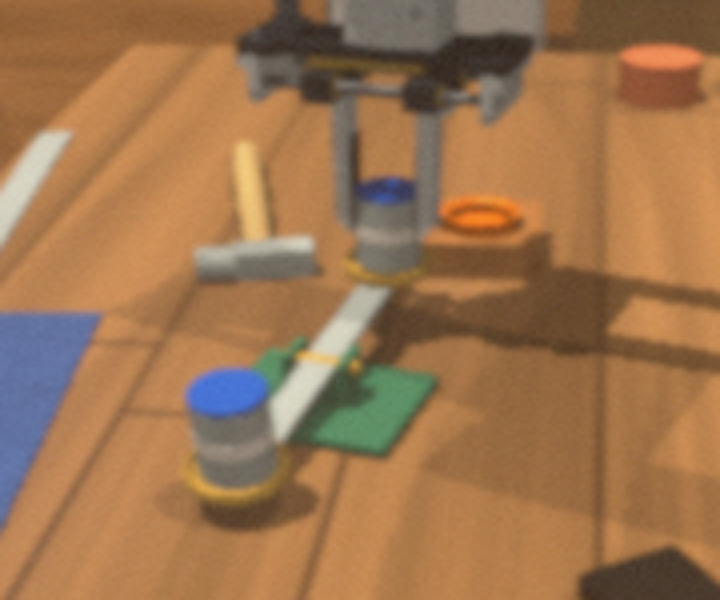

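The side crop shows tin 2 standing in the raised right pan at (388,230), in light contact at about 2 N. The left pan is still down. One more millimetre to seat the tin, then open gently.

Request:
{"op": "play_rows", "data": {
  "plan": [0, 0, 0.0005, 0, 0, 0, 0.001, 0, 0, 0, 0.001, 0],
  "grip_force": 3
}}

```text
time_s: 15.22
position: [0.5578, -0.1335, 0.104]
orientation: [2.455, 1.96, 0.0]
wrist_force: [-0.0, 0.1, 2.4]
gripper_width: 0.0436
finger_force: 3.0
```

Request:
{"op": "play_rows", "data": {
  "plan": [0, 0, 0, 0, 0, 0, 0, 0, 0, 0, 0, 0, 0, 0, 0, 0, 0, 0, 0, 0, 0, 0, 0, 0],
  "fingers": 0.85
}}

```text
time_s: 15.72
position: [0.5576, -0.1335, 0.1039]
orientation: [-2.455, -1.96, 0.0]
wrist_force: [0.1, 0.2, 0.4]
gripper_width: 0.0784
finger_force: 0.0
```

Request:
{"op": "play_rows", "data": {
  "plan": [0, 0, -0.005, 0, 0, 0, -0.02, 0, 0, 0, -0.045, 0, 0, 0, -0.06, 0, 0, 0, -0.07, 0, 0, 0, -0.075, 0, 0, 0, -0.075, 0, 0, 0, -0.075, 0]
}}

```text
time_s: 16.38
position: [0.5573, -0.1334, 0.1785]
orientation: [-2.454, -1.96, 0.001]
wrist_force: [-0.6, -0.8, 0.0]
gripper_width: 0.0798
finger_force: 0.0
```

```bash
python3 - <<'E'
from h import *
s=readout.sense();print(s['time_s'],s['position'],s['wrist_force'])
im=read_camera('side')
cv2.imwrite('pics/s6.png',cv2.resize(im[110:270,220:400],None,fx=4,fy=3.75,interpolation=cv2.INTER_CUBIC)[:,:,::-1])
c=cam('side')
for k in('blue',):
  for b in blobs(im,k):print(b,back(c,b[0],.085))
it=read_camera('top');c=cam('top')
for k in('brass','blue'):
  for b in blobs(it,k):print('top',b,back(c,b[0],.085))
print(shift([.6135,.100,.18]))
E
```

```text
16.3833 [ 0.55732495 -0.13336855  0.17848543] [-0.57358031 -0.75407202  0.04600686]
(array([276.53, 214.58]), [268, 210, 18, 11, 149]) [0.61074875 0.10738674 0.085     ]
top (array([281.24, 171.42]), [274, 165, 16, 14, 177]) [0.6117327  0.09922872 0.085     ]
[ 0.23994249  0.00365435 -0.00230207]
```

View pics/s6.png

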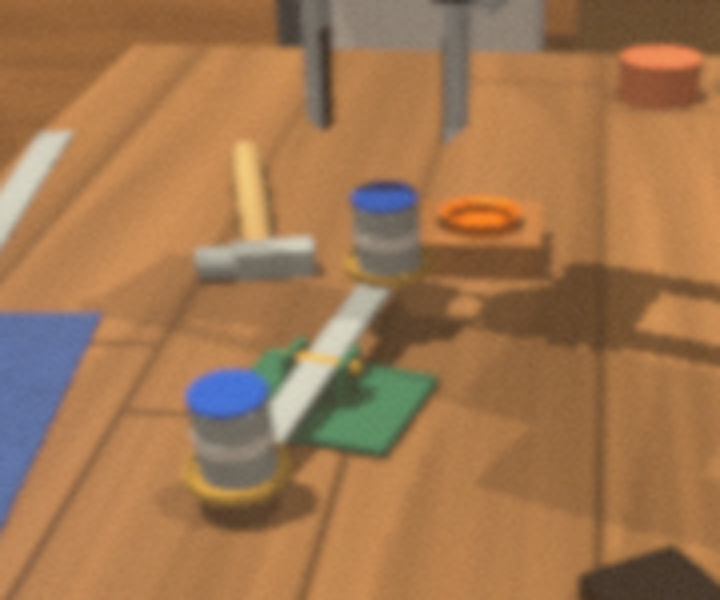

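Tin 2 is settled in the raised right pan at (385,230) and tin 1 is in the dropped left pan at (232,430), so tin 1 is the heavy one. Going back for it.

Request:
{"op": "play_rows", "data": {
  "plan": [0.02, 0, 0, 0, 0.058, 0.001, 0, 0, 0.098, 0.0015, 0, 0, 0.138, 0.002, 0, 0, 0.178, 0.002, 0, 0, 0.213, 0.002, 0, 0, 0.234, 0.002, 0, 0, 0.2405, 0.0025, 0, 0],
  "fingers": 1
}}

```text
time_s: 17.15
position: [0.6128, 0.1041, 0.1775]
orientation: [-2.449, -1.964, 0.002]
wrist_force: [-0.4, 0.2, -0.3]
gripper_width: 0.0942
finger_force: 0.0
```

Request:
{"op": "play_rows", "data": {
  "plan": [0, 0, 0, 0, 0, 0, 0, 0, 0, 0, 0, 0]
}}

```text
time_s: 17.4
position: [0.613, 0.0988, 0.1784]
orientation: [-2.456, -1.958, 0.002]
wrist_force: [0.0, 0.3, 0.2]
gripper_width: 0.0943
finger_force: 0.0
```

```bash
python3 - <<'E'
from h import *
read_camera('wrist');c=cam('wrist');im=read_camera('wrist')
for b in blobs(im,'blue',300):print(b,back(c,b[0],.083))
for b in blobs(im,'brass'):print(b,back(c,b[0],.031))
s=readout.sense();print(s['time_s'],s['position'],s['qpos'].round(2)); print(shift([.6125,.1005,.075]))
E
```

```text
(array([318.3 , 209.68]), [294, 186, 49, 48, 1831]) [0.61365249 0.10226462 0.083     ]
(array([321.18, 181.22]), [296, 174, 51, 23, 328]) [0.6197138 0.1160221 0.031    ]
(array([319.93, 305.68]), [306, 304, 27, 6, 109]) [ 0.58607876 -0.02578916  0.031     ]
(array([119.41, 345.04]), [117, 332, 6, 25, 78]) [ 0.33997345 -0.02467841  0.031     ]
17.5 [0.61319513 0.09872439 0.17881127] [ 0.02  0.35  1.47 -0.    1.32  0.25]
[ 0.00162639 -0.00102969  0.10381093]
```

Request:
{"op": "play_rows", "data": {
  "plan": [0.0018, 0, 0.02, 0, 0.0018, 0, 0.045, 0, 0.0018, 0, 0.07, 0, 0.0018, 0, 0.087, 0, 0.0018, 0, 0.097, 0, 0.0018, 0, 0.102, 0, 0.0018, 0, 0.1038, 0, 0.0018, 0, 0.1038, 0]
}}

```text
time_s: 18.17
position: [0.6144, 0.1018, 0.0758]
orientation: [2.455, 1.959, 0.001]
wrist_force: [0.4, 0.4, 0.7]
gripper_width: 0.0939
finger_force: 0.0
```

Request:
{"op": "play_rows", "data": {
  "plan": [0, 0, 0, 0, 0, 0, 0, 0, 0, 0, 0, 0, 0, 0, 0, 0, 0, 0, 0, 0, 0, 0, 0, 0, 0, 0, 0, 0, 0, 0, 0, 0],
  "fingers": 0,
  "grip_force": 15
}}

```text
time_s: 18.83
position: [0.6138, 0.1023, 0.0752]
orientation: [-2.455, -1.96, -0.0]
wrist_force: [0.4, 0.6, 0.3]
gripper_width: 0.0443
finger_force: 15.4
```

Request:
{"op": "play_rows", "data": {
  "plan": [0, 0, 0, 0, 0, 0, 0, 0, 0, 0, 0, 0]
}}

```text
time_s: 19.08
position: [0.6138, 0.1022, 0.0752]
orientation: [-2.455, -1.96, 0.0]
wrist_force: [-0.3, 0.7, 0.3]
gripper_width: 0.0439
finger_force: 15.0
```

Request:
{"op": "play_rows", "data": {
  "plan": [0, 0, -0.003, 0, 0, 0, -0.009, 0, 0, 0, -0.02, 0, 0, 0, -0.04, 0, 0, 0, -0.065, 0, 0, 0, -0.085, 0, 0, 0, -0.095, 0, 0, 0, -0.098, 0]
}}

```text
time_s: 19.75
position: [0.6157, 0.1023, 0.1769]
orientation: [2.452, 1.958, 0.008]
wrist_force: [-1.2, -0.7, -2.3]
gripper_width: 0.044
finger_force: 15.0
```

```bash
python3 - <<'E'
from h import *
s=readout.sense();print(s['time_s'],s['position'],s['wrist_force'],s['gripper_width'])
t=cv2.imread('pics/top0.png')[:,:,::-1].copy();print('hsv at cup',cv2.cvtColor(t,cv2.COLOR_RGB2HSV)[208:226:3,420:440:3].tolist())
HS['o']=((0,225,140),(16,255,255))
S=read_camera('side');T=read_camera('top')
for n,im in(('top',T),('side',S)):
  c=cam(n)
  for b in blobs(im,'o',30):
    if b[1][4]<1500:print(n,b,[back(c,b[0],z).round(4)[:2] for z in(.03,.04,.05)])
  for b in blobs(im,'blue',30):print(n,b,back(c,b[0],.11).round(4))
E
```

```text
19.75 [0.61569225 0.10230303 0.1768664 ] [-1.19448124 -0.7370794  -2.26458827] 0.044021196867067354
hsv at cup [[[14, 183, 114], [15, 239, 160], [16, 238, 151], [16, 238, 146], [15, 237, 142], [14, 236, 135], [15, 239, 164]], [[15, 239, 158], [16, 239, 161], [17, 241, 184], [17, 241, 185], [17, 241, 185], [17, 241, 181], [14, 238, 146]], [[15, 239, 163], [17, 241, 185], [17, 241, 186], [17, 241, 185], [17, 241, 186], [17, 241, 185], [16, 239, 156]], [[15, 239, 163], [17, 241, 185], [17, 241, 185], [17, 241, 186], [17, 241, 186], [17, 241, 186], [17, 238, 165]], [[16, 232, 158], [17, 241, 181], [17, 241, 185], [17, 241, 185], [17, 241, 186], [17, 241, 185], [15, 239, 158]], [[14, 190, 106], [15, 240, 170], [17, 241, 181], [17, 241, 183], [16, 241, 183], [15, 240, 171], [15, 240, 167]]]
top (array([430.6 , 215.82]), [419, 204, 23, 24, 213]) [array([ 0.5061, -0.2754]), array([ 0.5049, -0.2733]), array([ 0.5037, -0.2712])]
top (array([375.19, 190.84]), [368, 184, 16, 15, 189]) [ 0.5578 -0.1277  0.11  ]
side (array([315.54, 162.14]), [309, 159, 14, 7, 74]) [ 0.5591 -0.1261  0.11  ]
```

```bash
python3 - <<'E'
from h import *
HS['o']=((0,225,110),(19,255,255))
for n in('top','side'):
  im=read_camera(n);c=cam(n)
  for b in blobs(im,'o',50):
    if b[1][4]<1500:print(n,b,[back(c,b[0],z).round(4)[:2] for z in(.03,.04,.05)])
s=readout.sense();print(s['position'],s['wrist_force'])
E
```

```text
top (array([430.19, 215.82]), [419, 204, 23, 24, 420]) [array([ 0.5061, -0.2744]), array([ 0.5049, -0.2723]), array([ 0.5037, -0.2702])]
[0.61270135 0.10217227 0.17168402] [ 0.22353659 -1.18621923 -2.28645103]
```

```bash
python3 - <<'E'
from h import *
im=read_camera('side');c=cam('side')
sub=im[155:180,322:360].astype(int);m=((sub[...,0]-sub[...,2]>130)).astype(np.uint8)
n,l,st,ce=cv2.connectedComponentsWithStats(m)
for i in range(1,n):
  if st[i][4]>15:print(st[i]+[322,155,0,0,0],ce[i]+[322,155])
for z in(.03,.035,.04,.045,.05):
  p=[.5061-.00012*(z-.03)*1000,-.2744+.00021*(z-.03)*1000+.0028,z]
  print(z,np.round(p,4),proj(c,p),back(c,(340.5,166.8),z).round(4))
print(shift([.505,-.2700,.16]))
E
```

```text
[329 161  26  13 197] [341.82233503 166.05583756]
0.03 [ 0.5061 -0.2716  0.03  ] [339.7812063  168.99466335] [ 0.5052 -0.2887  0.03  ]
0.035 [ 0.5055 -0.2705  0.035 ] [339.9709033  167.61852507] [ 0.5044 -0.277   0.035 ]
0.04 [ 0.5049 -0.2695  0.04  ] [340.16172061 166.23423992] [ 0.5036 -0.2653  0.04  ]
0.045 [ 0.5043 -0.2684  0.045 ] [340.35366809 164.84173597] [ 0.5027 -0.2535  0.045 ]
0.05 [ 0.5037 -0.2674  0.05  ] [340.54675573 163.44094046] [ 0.5019 -0.2418  0.05  ]
[-0.38671001 -0.02240803  0.01170188]
```

Request:
{"op": "play_rows", "data": {
  "plan": [-0.005, -0.001, -0.01, 0, -0.02, -0.004, -0.025, 0, -0.045, -0.01, -0.036, 0, -0.08, -0.018, -0.04, 0, -0.118, -0.027, -0.04, 0, -0.156, -0.036, -0.04, 0, -0.194, -0.045, -0.04, 0, -0.232, -0.055, -0.04, 0]
}}

```text
time_s: 20.67
position: [0.5074, -0.1134, 0.2132]
orientation: [-2.454, -1.961, 0.001]
wrist_force: [0.8, -0.5, -1.9]
gripper_width: 0.0445
finger_force: 15.0
```

Request:
{"op": "play_rows", "data": {
  "plan": [-0.038, -0.009, 0, 0, -0.076, -0.018, 0, 0, -0.11, -0.027, 0, 0, -0.14, -0.034, 0, 0, -0.162, -0.04, 0, 0, -0.176, -0.043, 0, 0, -0.182, -0.044, 0, 0, -0.182, -0.044, 0, 0]
}}

```text
time_s: 21.33
position: [0.4248, -0.2807, 0.2131]
orientation: [-2.457, -1.957, 0.0]
wrist_force: [0.1, 0.4, -1.9]
gripper_width: 0.0446
finger_force: 15.0
```

Request:
{"op": "play_rows", "data": {
  "plan": [0, 0, 0, 0, 0, 0, 0, 0, 0, 0, 0, 0, 0, 0, 0, 0]
}}

```text
time_s: 21.67
position: [0.426, -0.2786, 0.2132]
orientation: [-2.453, -1.962, -0.0]
wrist_force: [0.5, 0.2, -0.5]
gripper_width: 0.044
finger_force: 15.0
```

```bash
python3 - <<'E'
from h import *
s=readout.sense();print(s['time_s'],s['position'],s['wrist_force'],s['qpos'].round(2))
c=cam('wrist');im=read_camera('wrist');cv2.imwrite('pics/w9.png',im[:,:,::-1])
e=proj(c,[.505,-.27,.038]);print('exp',e)
m=(im[...,0].astype(int)-im[...,2]>130).astype(np.uint8)
n,l,st,ce=cv2.connectedComponentsWithStats(m)
for i in range(1,n):
  if st[i][4]>100:print(st[i],ce[i].round(1),back(c,ce[i],.036).round(4),back(c,st[i][:2]+st[i][2:4]/2-.5,.036).round(4))
print('holder corners exp',[proj(c,[.505+a,-.27+b,.03]).round() for a in(-.046,.046) for b in (-.046,.046)])
for b in blobs(im,'blue',200):print('blue',b,back(c,b[0],s['position'][2]+.008))
E
```

```text
21.6667 [ 0.42602646 -0.27864895  0.21315275] [ 0.45819304  0.17960383 -0.53992718] [-0.75  0.08  1.72  0.    1.34 -0.53]
exp [386.72559153 169.86569506]
[ 100    0   73  182 4151] [133.1  95.7] [ 0.2607 -0.136   0.036 ] [ 0.2656 -0.1319  0.036 ]
[ 527    0   96  283 9349] [592.7 134.1] [ 0.7262 -0.2809  0.036 ] [ 0.7074 -0.284   0.036 ]
[406  18  54  37 608] [435.9  41.3] [ 0.5734 -0.1542  0.036 ] [ 0.5707 -0.1488  0.036 ]
[ 140   40  116  167 8112] [201.4 129.8] [ 0.3187 -0.1842  0.036 ] [ 0.3169 -0.1766  0.036 ]
[ 87  44  46 111 444] [109.3  97.1] [ 0.2361 -0.1318  0.036 ] [ 0.2356 -0.1337  0.036 ]
[  9  99  18  23 197] [ 17.9 112.3] [ 0.1368 -0.1252  0.036 ] [ 0.1374 -0.123   0.036 ]
[ 244  103   48   97 1898] [270.2 152.4] [ 0.3843 -0.2234  0.036 ] [ 0.3818 -0.2213  0.036 ]
[ 362  121   66   85 3822] [395.9 164.1] [ 0.5163 -0.2664  0.036 ] [ 0.5149 -0.2648  0.036 ]
[ 339  136   30   81 1051] [354.1 170.8] [ 0.4698 -0.2634  0.036 ] [ 0.4681 -0.2691  0.036 ]
[164 212  27  50 599] [179.4 234. ] [ 0.2551 -0.292   0.036 ] [ 0.2512 -0.2943  0.036 ]
[385 216  20  68 480] [394.9 248.7] 
[... 527 characters left out ...]
06.1] [ 0.3429 -0.4115  0.036 ] [ 0.345  -0.4059  0.036 ]
[100 349  27  48 238] [111.6 368.7] [ 0.1004 -0.4556  0.036 ] [ 0.0998 -0.4618  0.036 ]
[115 349  15  29 157] [122.4 359.4] [ 0.1204 -0.4445  0.036 ] [ 0.1176 -0.4499  0.036 ]
[256 348  25  38 648] [266.6 368.7] [ 0.3039 -0.5018  0.036 ] [ 0.3066 -0.4988  0.036 ]
[280 349  29  36 399] [292.5 364.1] [ 0.3398 -0.5022  0.036 ] [ 0.3408 -0.5065  0.036 ]
holder corners exp [array([353., 215.]), array([337., 137.]), array([431., 199.]), array([421., 118.])]
blue (array([447.86,   5.48]), [425, 0, 48, 15, 496]) [ 0.5072452  -0.16859985  0.22115275]
blue (array([318.5 , 270.01]), [280, 233, 79, 76, 4646]) [ 0.42626128 -0.277891    0.22115275]
```

```bash
python3 - <<'E'
from h import *
im=cv2.imread('pics/w9.png')[:,:,::-1].copy();c=cam('wrist')
h=cv2.cvtColor(im,cv2.COLOR_RGB2HSV)
print(h[168,340:440:3].tolist());print(h[115:215:4,387].tolist())
E
```

```text
[[14, 167, 61], [13, 180, 65], [13, 189, 186], [13, 190, 187], [13, 189, 198], [13, 188, 182], [13, 184, 108], [12, 199, 95], [13, 255, 233], [14, 255, 235], [15, 245, 244], [15, 244, 244], [15, 245, 244], [15, 245, 244], [15, 245, 244], [15, 244, 244], [16, 245, 244], [18, 242, 243], [18, 242, 244], [18, 242, 244], [18, 242, 244], [18, 241, 245], [12, 255, 164], [12, 255, 120], [13, 255, 228], [16, 255, 240], [13, 185, 194], [13, 189, 175], [13, 190, 166], [13, 189, 167], [13, 174, 114], [13, 174, 155], [13, 173, 152], [14, 172, 153]]
[[14, 174, 161], [14, 177, 163], [14, 177, 163], [13, 191, 124], [13, 188, 187], [13, 189, 186], [13, 190, 173], [12, 190, 94], [12, 255, 201], [15, 240, 241], [15, 237, 244], [15, 239, 244], [15, 240, 244], [15, 245, 244], [17, 248, 244], [15, 245, 244], [15, 250, 243], [15, 251, 243], [15, 249, 243], [12, 250, 144], [14, 255, 233], [13, 194, 162], [13, 188, 171], [13, 189, 174], [14, 173, 170]]
```

```bash
python3 - <<'E'
from h import *
im=cv2.imread('pics/w9.png')[:,:,::-1].copy();c=cam('wrist')
h=cv2.cvtColor(im,cv2.COLOR_RGB2HSV);m=cv2.inRange(h,(8,225,90),(22,255,255));m[:100]=0;m[230:]=0;m[:,:340]=0;m[:,440:]=0
ct=max(cv2.findContours(m,cv2.RETR_EXTERNAL,cv2.CHAIN_APPROX_NONE)[0],key=cv2.contourArea)
e=cv2.fitEllipse(cv2.convexHull(ct));print(e,cv2.boundingRect(ct))
for z in(.031,.036,.040):
  print(z,back(c,e[0],z).round(4),'width mm',[1000*np.linalg.norm(back(c,(e[0][0]-e[1][0]/2,e[0][1]),z)-back(c,(e[0][0]+e[1][0]/2,e[0][1]),z)).round(4)])
# inner floor (bright) centre
s=readout.sense();print(s['position'],s['wrist_force'],shift([.505,-.27,.12]))
E
```

```text
((388.6346740722656, 170.67555236816406), (52.102874755859375, 56.47197723388672), 50.72307205200195) (362, 144, 54, 54)
0.031 [ 0.5082 -0.273   0.031 ] width mm [np.float64(58.7)]
0.036 [ 0.5073 -0.2719  0.036 ] width mm [np.float64(57.8)]
0.04 [ 0.5065 -0.2711  0.04  ] width mm [np.float64(57.1)]
[ 0.42600829 -0.2788003   0.21317967] [ 0.01442906 -0.1923644  -2.44842677] [0.02594079 0.07512754 0.09318001]
```

```bash
python3 - <<'E'
from h import *
for n in('pics/w2.png','pics/w9.png'):
  im=cv2.imread(n)[:,:,::-1].copy();h=cv2.cvtColor(im,cv2.COLOR_RGB2HSV);m=cv2.inRange(h,(105,130,40),(128,255,255));m[:,:260]=0;m[:,380:]=0;m[:200]=0
  ct=max(cv2.findContours(m,cv2.RETR_EXTERNAL,cv2.CHAIN_APPROX_NONE)[0],key=cv2.contourArea)
  print(n,cv2.boundingRect(ct),cv2.fitEllipse(cv2.convexHull(ct)))
c=cam('wrist')
Rm=R.from_rotvec(readout.sense()['orientation']).as_matrix();p=readout.sense()['position']
for th in(0,.12):
  a=np.linspace(0,2*np.pi,60);rim=[]
  for t in a:
    q=np.array([.022*np.cos(t),.022*np.sin(t),-.014]);q=R.from_rotvec([0,-th,0]).apply(q) # tilt about tool y
    rim.append(proj(c,p+Rm@(q+[0,0,.006])))
  rim=np.array(rim);print(th,rim.min(0),rim.max(0),rim.mean(0))
  print(R.from_rotvec([0,-th,0]).apply([0,0,.042]))
E
```

```text
pics/w2.png (279, 233, 80, 73) ((318.406982421875, 268.9200744628906), (72.68133544921875, 80.3829574584961), 89.27951049804688)
pics/w9.png (279, 232, 80, 77) ((318.43756103515625, 269.9535217285156), (75.81720733642578, 79.3759994506836), 88.91678619384766)
0 [277.57456584 233.07912334] [359.27706653 306.96574334] [318.42418738 270.09126458]
[0.    0.    0.042]
0.12 [277.5109477  228.49738401] [359.34121593 306.81197819] [318.42408854 267.42125072]
[-0.00502791  0.          0.04169796]
```

Request:
{"op": "play_rows", "data": {
  "plan": [0, -0.01, 0.01, 0, 0, -0.025, 0.035, 0, 0, -0.037, 0.07, 0, 0, -0.04, 0.105, 0, 0, -0.04, 0.132, 0, 0, -0.04, 0.147, 0, 0, -0.04, 0.154, 0, 0, -0.04, 0.156, 0]
}}

```text
time_s: 22.38
position: [0.3861, -0.2697, 0.0559]
orientation: [-2.452, -1.959, 0.0]
wrist_force: [-0.5, -0.4, -1.5]
gripper_width: 0.0444
finger_force: 15.0
```

Request:
{"op": "play_rows", "data": {
  "plan": [0, 0, 0.001, 0, 0, 0, 0.0025, 0, 0, 0, 0.004, 0, 0, 0, 0.0055, 0, 0, 0, 0.0065, 0, 0, 0, 0.0075, 0, 0, 0, 0.0085, 0, 0, 0, 0.0085, 0],
  "grip_force": 5
}}

```text
time_s: 23.05
position: [0.3872, -0.2722, 0.0498]
orientation: [2.453, 1.959, -0.001]
wrist_force: [-2.3, -2.5, 5.2]
gripper_width: 0.0443
finger_force: 5.0
```

Request:
{"op": "play_rows", "data": {
  "plan": [0, 0, 0, 0, 0, 0, 0, 0, 0, 0, 0, 0, 0, 0, 0, 0, 0, 0, 0, 0, 0, 0, 0, 0],
  "fingers": 0.7
}}

```text
time_s: 23.55
position: [0.3865, -0.2705, 0.0485]
orientation: [-2.455, -1.96, -0.0]
wrist_force: [-0.2, -0.7, 0.3]
gripper_width: 0.0662
finger_force: 0.0
```

```bash
python3 - <<'E'
from h import *
s=readout.sense();c=cam('wrist');im=read_camera('wrist')
h=cv2.cvtColor(im,cv2.COLOR_RGB2HSV);m=cv2.inRange(h,(105,130,40),(128,255,255));m[:,:260]=0;m[:,380:]=0;m[:180]=0
ct=max(cv2.findContours(m,cv2.RETR_EXTERNAL,cv2.CHAIN_APPROX_NONE)[0],key=cv2.contourArea)
e=cv2.fitEllipse(cv2.convexHull(ct));print(cv2.boundingRect(ct),e,back(c,e[0],.056))
print(s['time_s'],s['position'],s['wrist_force'],s['gripper_width'])
print(shift(np.r_[back(c,e[0],.056)[:2],.048]))
E
```

```text
(282, 246, 78, 70) ((320.2862548828125, 280.9592590332031), (71.64102935791016, 78.16593170166016), 90.74874877929688) [ 0.38616671 -0.27662594  0.056     ]
23.55 [ 0.386494   -0.27048387  0.04848101] [-0.19718145 -0.73607666  0.33305376] 0.06618609289565568
[-0.00602008  0.00099083  0.00051764]
```

Request:
{"op": "play_rows", "data": {
  "plan": [-0.003, 0.0005, 0, 0, -0.006, 0.0005, 0, 0, -0.006, 0.0005, 0, 0, -0.006, 0.0005, 0, 0]
}}

```text
time_s: 23.93
position: [0.3858, -0.2771, 0.0487]
orientation: [2.455, 1.959, 0.0]
wrist_force: [0.0, -0.6, -0.5]
gripper_width: 0.066
finger_force: 0.0
```

Request:
{"op": "play_rows", "data": {
  "plan": [0, 0, 0, 0, 0, 0, 0, 0, 0, 0, 0, 0, 0, 0, 0, 0, 0, 0, 0, 0, 0, 0, 0, 0, 0, 0, 0, 0, 0, 0, 0, 0],
  "fingers": 0,
  "grip_force": 45
}}

```text
time_s: 24.6
position: [0.3858, -0.2767, 0.0487]
orientation: [2.455, 1.96, 0.0]
wrist_force: [0.6, -0.9, -0.4]
gripper_width: 0.0438
finger_force: 45.0
```

Request:
{"op": "play_rows", "data": {
  "plan": [0, 0, -0.005, 0, 0, 0, -0.02, 0, 0, 0, -0.045, 0, 0, 0, -0.07, 0, 0, 0, -0.09, 0, 0, 0, -0.098, 0, 0, 0, -0.1, 0, 0, 0, -0.1, 0]
}}

```text
time_s: 25.27
position: [0.3856, -0.2766, 0.1487]
orientation: [2.455, 1.96, -0.0]
wrist_force: [0.2, -0.6, -1.8]
gripper_width: 0.0439
finger_force: 45.0
```

```bash
python3 - <<'E'
from h import *
import sys
read_camera('wrist');read_camera('wrist')
s=readout.sense();c=cam('wrist');im=read_camera('wrist');cv2.imwrite('pics/w10.png',im[:,:,::-1])
h=cv2.cvtColor(im,cv2.COLOR_RGB2HSV);m=cv2.inRange(h,(105,130,40),(128,255,255));m[:,:260]=0;m[:,380:]=0;m[:180]=0
ct=max(cv2.findContours(m,cv2.RETR_EXTERNAL,cv2.CHAIN_APPROX_NONE)[0],key=cv2.contourArea)
e=cv2.fitEllipse(cv2.convexHull(ct));print(e,back(c,e[0],s['position'][2]+.008))
print(s['time_s'],s['position'],s['wrist_force'],s['gripper_width'],s['finger_force'])
m=cv2.inRange(h,(8,225,90),(22,255,255));m[:,:370]=0
ct=max(cv2.findContours(m,cv2.RETR_EXTERNAL,cv2.CHAIN_APPROX_NONE)[0],key=cv2.contourArea)
e=cv2.fitEllipse(cv2.convexHull(ct));print(e,back(c,e[0],.038))
print(shift([.506,-.2705,.12]))
E
```

```text
((318.3540344238281, 270.3218688964844), (71.78502655029297, 79.67875671386719), 89.36996459960938) [ 0.38496275 -0.27519801  0.15516727]
25.3667 [ 0.38482185 -0.27578525  0.14716727] [ 0.37663224 -0.38593389 -1.55939212] 0.04380258084306236 44.99945227056742
((452.080322265625, 175.33274841308594), (63.99281692504883, 72.43363189697266), 52.65184020996094) [ 0.50674375 -0.27103705  0.038     ]
[0.0318402  0.11718191 0.02665009]
```

Request:
{"op": "play_rows", "data": {
  "plan": [0.002, 0.009, 0, 0, 0.008, 0.028, 0, 0, 0.015, 0.053, 0.004, 0, 0.022, 0.079, 0.014, 0, 0.028, 0.1, 0.024, 0, 0.0308, 0.113, 0.031, 0, 0.0317, 0.1166, 0.033, 0, 0.0317, 0.1166, 0.033, 0]
}}

```text
time_s: 26.08
position: [0.5066, -0.2707, 0.1137]
orientation: [-2.451, -1.96, 0.001]
wrist_force: [0.3, -0.3, -2.2]
gripper_width: 0.0437
finger_force: 45.0
```

Request:
{"op": "play_rows", "data": {
  "plan": [0, 0, 0, 0, 0, 0, 0, 0, 0, 0, 0, 0, 0, 0, 0, 0]
}}

```text
time_s: 26.42
position: [0.5061, -0.2719, 0.1163]
orientation: [2.455, 1.959, 0.0]
wrist_force: [0.3, -0.1, -1.5]
gripper_width: 0.0438
finger_force: 45.0
```

```bash
python3 - <<'E'
from h import *
f=[]
for i in range(3):
    s=readout.sense();f.append(s['wrist_force'].round(2));print(s['position']);read_camera('top')
print(f,s['qpos'].round(2),shift([.5063,-.2712,.095]))
E
```

```text
[ 0.5060729  -0.27194974  0.11631575]
[ 0.50616137 -0.27192296  0.11630463]
[ 0.50620783 -0.27191711  0.11626233]
[array([ 0.35, -0.14, -1.48]), array([-0.08, -0.26, -1.25]), array([-0.1 ,  0.3 , -2.03])] [-0.64  0.32  1.65 -0.    1.17 -0.42] [ 0.00066605 -0.00015108  0.02118115]
```

Request:
{"op": "play_rows", "data": {
  "plan": [0.0006, 0, 0.004, 0, 0.0006, 0, 0.01, 0, 0.0006, 0, 0.016, 0, 0.0006, 0, 0.021, 0, 0.0006, 0, 0.024, 0, 0.0006, 0, 0.0265, 0, 0.0006, 0, 0.0265, 0]
}}

```text
time_s: 27.15
position: [0.5061, -0.2707, 0.0882]
orientation: [-2.454, -1.959, 0.001]
wrist_force: [-0.1, -0.4, -2.3]
gripper_width: 0.0437
finger_force: 45.0
```

Request:
{"op": "play_rows", "data": {
  "plan": [0, 0, 0.0015, 0, 0, 0, 0.003, 0, 0, 0, 0.0045, 0, 0, 0, 0.006, 0, 0, 0, 0.006, 0, 0, 0, 0.006, 0]
}}

```text
time_s: 27.65
position: [0.5065, -0.271, 0.0831]
orientation: [-2.455, -1.96, 0.0]
wrist_force: [-0.9, 0.3, -1.9]
gripper_width: 0.0437
finger_force: 45.0
```

Request:
{"op": "play_rows", "data": {
  "plan": [0, 0, 0.001, 0, 0, 0, 0.002, 0, 0, 0, 0.003, 0, 0, 0, 0.004, 0, 0, 0, 0.004, 0]
}}

```text
time_s: 28.07
position: [0.5064, -0.2709, 0.0789]
orientation: [-2.455, -1.96, 0.0]
wrist_force: [0.1, 0.1, -1.4]
gripper_width: 0.0438
finger_force: 45.0
```

Request:
{"op": "play_rows", "data": {
  "plan": [0, 0, 0.001, 0, 0, 0, 0.002, 0, 0, 0, 0.003, 0, 0, 0, 0.003, 0]
}}

```text
time_s: 28.4
position: [0.5067, -0.2711, 0.0763]
orientation: [2.455, 1.96, -0.0]
wrist_force: [-0.1, 0.7, -0.4]
gripper_width: 0.0437
finger_force: 45.0
```

Request:
{"op": "play_rows", "data": {
  "plan": [0, 0, 0.001, 0, 0, 0, 0.002, 0, 0, 0, 0.003, 0, 0, 0, 0.003, 0]
}}

```text
time_s: 28.73
position: [0.5067, -0.2711, 0.0747]
orientation: [2.455, 1.96, -0.0]
wrist_force: [-2.5, 2.3, 7.8]
gripper_width: 0.0433
finger_force: 45.0
```

Request:
{"op": "play_rows", "data": {
  "plan": [0, 0, 0.001, 0, 0, 0, 0.002, 0, 0, 0, 0.002, 0]
}}

```text
time_s: 28.98
position: [0.5067, -0.2711, 0.0728]
orientation: [2.455, 1.96, -0.0]
wrist_force: [-2.7, 1.4, 7.2]
gripper_width: 0.0435
finger_force: 45.0
```

Request:
{"op": "play_rows", "data": {
  "plan": [0, 0, 0.001, 0, 0, 0, 0.002, 0, 0, 0, 0.002, 0]
}}

```text
time_s: 29.23
position: [0.5067, -0.2712, 0.0709]
orientation: [2.455, 1.96, -0.0]
wrist_force: [-3.2, 3.0, 7.3]
gripper_width: 0.0436
finger_force: 45.0
```

Request:
{"op": "play_rows", "data": {
  "plan": [0, 0, 0.001, 0, 0, 0, 0.0015, 0, 0, 0, 0.0015, 0]
}}

```text
time_s: 29.48
position: [0.5067, -0.2711, 0.0694]
orientation: [2.455, 1.96, -0.0]
wrist_force: [-3.8, 2.4, 7.9]
gripper_width: 0.0436
finger_force: 45.0
```

Request:
{"op": "play_rows", "data": {
  "plan": [0, 0, 0.001, 0, 0, 0, 0.001, 0]
}}

```text
time_s: 29.65
position: [0.5067, -0.2711, 0.0684]
orientation: [2.455, 1.96, -0.0]
wrist_force: [-2.4, 1.6, 8.5]
gripper_width: 0.0437
finger_force: 45.0
```

Request:
{"op": "play_rows", "data": {
  "plan": [0, 0, 0.001, 0, 0, 0, 0.0015, 0, 0, 0, 0.0015, 0]
}}

```text
time_s: 29.9
position: [0.5068, -0.2712, 0.0679]
orientation: [-2.455, -1.961, 0.001]
wrist_force: [-5.0, 3.7, 13.6]
gripper_width: 0.0435
finger_force: 45.0
```

Request:
{"op": "play_rows", "data": {
  "plan": [0, 0, 0.001, 0, 0, 0, 0.0015, 0, 0, 0, 0.0015, 0]
}}

```text
time_s: 30.15
position: [0.5068, -0.2712, 0.0678]
orientation: [-2.454, -1.961, 0.001]
wrist_force: [-7.4, 5.1, 21.2]
gripper_width: 0.0433
finger_force: 45.0
```

Request:
{"op": "play_rows", "data": {
  "plan": [0, 0, 0.001, 0, 0, 0, 0.001, 0]
}}

```text
time_s: 30.32
position: [0.5068, -0.2713, 0.0678]
orientation: [-2.454, -1.961, 0.001]
wrist_force: [-9.7, 6.6, 25.9]
gripper_width: 0.0436
finger_force: 45.0
```

The stop is felt at TCP z = 0.0678, with the force rising sharply to 26 N. Ease off slightly to mid-range and hold.

Request:
{"op": "play_rows", "data": {
  "plan": [0, 0, -0.0006, 0, 0, 0, -0.0006, 0, 0, 0, -0.0006, 0, 0, 0, -0.0006, 0]
}}

```text
time_s: 30.65
position: [0.5068, -0.2713, 0.0678]
orientation: [-2.455, -1.961, 0.001]
wrist_force: [-8.5, 6.3, 23.3]
gripper_width: 0.0439
finger_force: 45.0
```

Request:
{"op": "play_rows", "data": {
  "plan": [0, 0, 0, 0, 0, 0, 0, 0, 0, 0, 0, 0, 0, 0, 0, 0, 0, 0, 0, 0, 0, 0, 0, 0]
}}

```text
time_s: 31.15
position: [0.5068, -0.2712, 0.0678]
orientation: [-2.455, -1.961, 0.001]
wrist_force: [-9.3, 5.4, 22.8]
gripper_width: 0.044
finger_force: 45.0
```

```bash
python3 - <<'E'
from h import *
for i in range(4):
    s=readout.sense();print(s['time_s'],s['wrist_force'].round(2),s['position'].round(4));read_camera('top')
E
```

```text
31.15 [-9.25  5.42 22.84] [ 0.5068 -0.2712  0.0678]
31.2 [-8.38  6.27 23.26] [ 0.5068 -0.2712  0.0678]
31.25 [-8.9   4.98 23.22] [ 0.5068 -0.2713  0.0678]
31.3 [-7.63  5.71 23.12] [ 0.5069 -0.2713  0.0678]
```

Request:
{"op": "play_rows", "data": {
  "plan": [0, 0, -0.001, 0, 0, 0, -0.002, 0, 0, 0, -0.003, 0, 0, 0, -0.003, 0]
}}

```text
time_s: 31.68
position: [0.5067, -0.2712, 0.0679]
orientation: [2.455, 1.96, -0.0]
wrist_force: [-2.9, 2.2, 9.0]
gripper_width: 0.0439
finger_force: 45.0
```

Request:
{"op": "play_rows", "data": {
  "plan": [0, 0, 0, 0, 0, 0, 0, 0, 0, 0, 0, 0, 0, 0, 0, 0, 0, 0, 0, 0, 0, 0, 0, 0, 0, 0, 0, 0],
  "fingers": 0.9,
  "grip_force": 10
}}

```text
time_s: 32.27
position: [0.5066, -0.271, 0.0661]
orientation: [-2.455, -1.96, 0.0]
wrist_force: [0.3, 0.1, 0.2]
gripper_width: 0.0839
finger_force: 0.0
```

Request:
{"op": "play_rows", "data": {
  "plan": [0, 0, -0.005, 0, 0, 0, -0.02, 0, 0, 0, -0.045, 0, 0, 0, -0.075, 0, 0, 0, -0.1, 0, 0, 0, -0.115, 0, 0, 0, -0.12, 0, 0, 0, -0.12, 0]
}}

```text
time_s: 32.93
position: [0.5076, -0.2717, 0.1884]
orientation: [2.452, 1.958, 0.002]
wrist_force: [0.9, 0.1, 0.3]
gripper_width: 0.0846
finger_force: 0.0
```

```bash
python3 - <<'E'
from h import *
s=readout.sense();print(s['time_s'],s['position'],s['wrist_force'],s['gripper_width'])
c=cam('wrist');im=read_camera('wrist')
for b in blobs(im,'blue',200):print('wrist',b,back(c,b[0],.0755))
for n in('side','top'):
  c=cam(n);im=read_camera(n)
  for b in blobs(im,'blue',30):print(n,b,back(c,b[0],.0755).round(4),back(c,b[0],.108).round(4))
E
```

```text
32.9333 [ 0.50761794 -0.27173488  0.18841939] [0.8549077  0.11769517 0.30790828] 0.08461427196752265
wrist (array([345.32,  18.02]), [315, 0, 63, 43, 2208]) [ 0.56294387 -0.1249344   0.0755    ]
wrist (array([316.9 , 207.78]), [294, 186, 47, 44, 1604]) [ 0.50659264 -0.27132926  0.0755    ]
side (array([315.46, 162.23]), [309, 159, 14, 7, 70]) [ 0.5712 -0.2086  0.0755] [ 0.5599 -0.1303  0.108 ]
top (array([375.35, 190.88]), [368, 184, 16, 15, 192]) [ 0.5635 -0.1317  0.0755] [ 0.558  -0.1283  0.108 ]
```

```bash
python3 -c "
from bench import workorder;print(workorder.finish_job())"
```

```text
the job is handed in; nothing more can be done
None
```

The heavier tin (the left pan dropped) stands in the orange cup, pushed to its stop, held at about 25 N for roughly a second and released; the lighter tin is still on the right pan, and the job was handed in at about 33 s. On the way I set the heavy tin on the bench for a moment to straighten it in the grip.

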